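# Set out the sample check-in station

### The arm

A 6-joint arm with a two-finger parallel gripper is mounted at the origin on the work surface. World frame = base frame: x ahead of the robot, y to its left, z up, the work surface at z = 0. Lengths are in mm, angles in rad, forces in N, time in s.
With the tool pointing down it reaches from about 350 to 875 mm from the base axis. Payload 4.2 kg.
Tool frame: the origin (TCP) lies between the finger pads; the fingertips stand 25 mm ahead of it and the grasp point (between the pads) lies 6 mm ahead of it; z points along the fingers, y is the line along which they close (so a half turn about z gives the same grasp; the last joint's range is limited). The gripper opens to 85 mm and grips with 20 to 120 N. Pads are 22 mm wide; open, the fingers measure 114 mm over their backs; the gripper's body (76 mm by 85 mm) begins 54 mm behind the grasp point. The pads swing forward as they close: fully open they stand 13 mm farther back than shut.
Start: joints at [-0.981, 0.385, 0.008, 0, -1.194, -0.259], TCP at [203.015, -591.087, 234.912] pointing down, gripper open.
Joint ranges: [-3.14, 3.14], [-1.21, 2.06], [-1.07, 1.41], [-3.16, 2.05], [-2.99, -0.16], [-3.1, 3.1]. Speed limits (rad/s): [2.79, 2.79, 3.14, 3.14, 3.14, 3.14].

### API

Orientations are given as a unit quaternion [x, y, z, w].
In Python, from bench import arm gives the robot as it stands.
- The arm moves only by the shell command python3 -m pendant 'ROWS'. ROWS is JSON, a list of rows, each a list of 7 numbers: the shift along the tool's x, y, z in m, then the turn, a rotation vector about the tool's x, y, z in degrees, then the finger opening in m, from 0 to 0.0854. In form: [[x, y, z, wx, wy, wz, fingers], ...]. A call has 1 to 12 rows; each row shifts and turns the commanded pose from where the row before left it, along the tool's axes as they then stand; what a row does not reach is not made up. A row lasts 1/10 s, in which the tool goes at most 50 mm and 8.59 degrees, less where a joint would pass 70% of its speed; a pose out of reach is approached as far as the arm can. A call is refused whole if a number of a shift passes 0.05 or a number of a turn 8.59, either way. A call with a gripper value outside its range is refused whole. The fingers move at their own pace and stop on an object; the grip force is fixed at half the most. Time passes only in rows, so rows that do not move let the fingers close. It gives the time, the measured TCP pose, the force, the opening and the grip force at its end, in the units of the state.
- arm.read_state(): the state, without advancing time (a new reading comes with each control period).
- arm.get_image(name): name is "side" or "top" or "wrist"; returns a dict with "image" (384x512x3 uint8, red, green, blue), "fx", "fy", "cx", "cy" (pixels), "xyz" and "rotation" of the camera in the world. Camera axes: x right, y down, z forward; pixel columns grow to the right and rows downward; lengths in mm; the calibration is good to about 2 mm. A picture is of the moment at which its call begins. There is no depth.
- arm.job_done(): hands the job in; it is judged then, once.
The state is a dict: "clock": time; "joints": joint angles; "joint_vel": joint speeds; "joint_efforts": joint torques, N m; "position": TCP position; "ee_rot": TCP orientation; "contact_force": force on the tool from outside, world axes, zero at the start; "wrist_torque": the same for the moment, N m; "gripper_width": finger opening in mm; "grasp_force": force on a finger pad.
Only numpy, scipy, OpenCV 4.12 (cv2) and the standard library are available. Lean on these libraries where they do the work, as an engineer would, in place of code of your own. Each camera call takes 0.05 s, during which the arm holds its last target. There are 200 camera calls.

### The job

Set out the check-in station, with left and behind as seen from the robot: stand the specimen pot gently in the middle of the balance's round pan, and the small bottle on the bench to the left of the balance, level with the pan and about 40 mm clear of the balance's side. Lay the large slide box flat behind the vial rack, centred on it and parallel to it with a gap of about 40 mm, then the small slide box flat and square on top of the large one, in its middle. Let go of everything and do not shift the spray bottle, the glove carton or the timer.

Things in the scene. Friction and masses are not known exactly. Their poses are not given: they have to be found in the camera images.
- pot: specimen pot, to be moved: round, white, upright, 70 mm high, body 56 mm wide at the foot and 60 mm under its grey screw lid; lid 64 mm across, from 54 to 70 mm height. About 0.15 to 0.3 kg. Origin at the centre of its underside, z up.
- bottle: small amber reagent bottle with a narrower black cap and paper label, to be moved: round, upright, 40 mm across, 100 mm high with the cap; straight-sided to about 55 mm height. About 0.1 to 0.2 kg. Origin at the centre of its underside, z up.
- large_box: large slide box, to be moved: closed white plastic case with a grey seam, lying flat; 60 mm along its x, 90 mm along its y, 30 mm high. About 0.2 kg. Origin at the centre of its underside, z up.
- small_box: small slide box, to be moved: the same kind of closed white case, smaller; 44 mm along its x, 60 mm along its y, 24 mm high. About 0.09 kg. Origin at the centre of its underside, z up.
- balance: portable balance, fixed: white, with a round steel pan 104 mm across, its top 48 mm above the bench, and a black display at its front. Origin on the bench under the pan's centre; z up, y to its left, x to its back (away from display and robot). Housing 36 mm high, reaching 65 mm to either side, 65 mm behind and 115 mm in front of the origin. The pan does not sink; a blow over 40 N is rough.
- rack: vial rack, fixed to the bench: grey block with rows of white vial caps, 70 mm along its x, 150 mm along its y, 38 mm high, 50 mm with the caps. Origin at the centre of its underside; z up, y along its length to the left, x to its back (away from the robot).
- spray: bystander: spray bottle, 76 mm across, about 200 mm high, loose. Origin at the centre of its underside.
- carton: bystander: cardboard glove carton, 220 mm along its x, 110 mm along its y, 70 mm high, loose. Origin at the centre of its underside.
- timer: bystander: flat square grey bench timer, 65 x 65 x 18 mm, loose. Origin at the centre of its underside.
Things that resemble listed ones, but are neither listed nor needed, are in the scene too. Leave any red look-alike of the small_box alone. What is shaped like the balance but blue is not meant.

How it is judged:
By the outcome, as a careful person would: the job done as asked, in the order asked, and still so for the second after the job is handed in, with the robot touching nothing.
It also fails if it takes over 107 s, if anything falls off the work surface, if the arm or the gripper's body presses on something with over 40 N, if the wrist force passes 120 N, or if a joint passes its speed limit or range.

## Working session

There is one attempt and no reset: what is moved stays moved. The work goes in short steps, Python scripts to look and compute and a shell command to move; the robot and the scene stay as the last step left them, time stands still between calls to the robot, and variables do not carry over. Pictures are saved under pics/ and viewed, at most 14 in all, crops included, and the job is handed in when it is done.

```bash
ls; mkdir -p pics; cat > h.py <<'E'
import numpy as np, cv2, pickle
from bench import arm
from scipy.spatial.transform import Rotation as R
def snap(name,fn):
    d=arm.get_image(name); pickle.dump(d,open(f'pics/{fn}.pkl','wb')); cv2.imwrite(f'pics/{fn}.png',cv2.cvtColor(d['image'],cv2.COLOR_RGB2BGR)); return d
def load(fn): return pickle.load(open(f'pics/{fn}.pkl','rb'))
def rot(d):
    r=np.array(d['rotation'],float); return R.from_quat(r).as_matrix() if r.size==4 else r.reshape(3,3)
def ray(d,u,v): return np.array(d['xyz'],float), rot(d)@np.array([(u-d['cx'])/d['fx'],(v-d['cy'])/d['fy'],1])
def atz(d,u,v,z):
    o,r=ray(d,u,v); return (o+r*(z-o[2])/r[2]).round(1)
def proj(d,p):
    c=rot(d).T@(np.array(p,float)-np.array(d['xyz'])); return np.array([d['fx']*c[0]/c[2]+d['cx'],d['fy']*c[1]/c[2]+d['cy']]).round(1)
def tri(*obs):
    A=np.zeros((3,3));b=np.zeros(3)
    L=[ray(*o) for o in obs]
    for o,r in L:
        r=r/np.linalg.norm(r);M=np.eye(3)-np.outer(r,r);A+=M;b+=M@o
    return np.linalg.solve(A,b).round(1)
E
python3 - <<'E'
from h import *
for n in ('top','side','wrist'):
    d=snap(n,n+'0'); print(n,np.round(d['xyz'],1),np.round(d['rotation'],3).tolist(),d['fx'],d['cx'],d['cy'])
print(arm.read_state())
a=cv2.imread('pics/top0.png');cv2.imwrite('pics/topL.png',cv2.resize(a,(800,600),interpolation=cv2.INTER_CUBIC))
a=cv2.imread('pics/side0.png');cv2.imwrite('pics/sideL.png',cv2.resize(a,(800,600),interpolation=cv2.INTER_CUBIC))
E
```

```text
pics
top [ 258.6  -16.5 1586.2] [0.711, -0.699, 0.056, -0.041] 473.849470690035 253.570935100219 197.1425259018386
side [ 442.2 1048.   676.2] [-0.007, 0.869, -0.495, 0.013] 418.29732890031397 255.79299390017567 193.95656119090347
wrist [ 137.6 -613.4  374.2] [0.575, 0.806, 0.114, 0.08] 275.49429234235305 249.77844331930345 190.13785470633312
{'clock': 0.15, 'joints': array([-9.81375725e-01,  3.85388455e-01,  6.95784400e-03, -3.34533836e-04,
       -1.19402108e+00, -2.58603069e-01]), 'joint_vel': array([ 0.00088596, -0.00139746,  0.00229197,  0.0022762 , -0.00294992,
       -0.00094704]), 'joint_efforts': array([ 1.29643322e-03, -3.92679942e+01,  1.88580787e+01,  4.18860108e+00,
       -3.44789412e-03, -4.70688406e-06]), 'position': array([ 202.88357164, -590.70014334,  234.07740907]), 'ee_rot': array([-1.64594645e-01,  9.86360935e-01,  8.18356492e-04, -1.98810903e-04]), 'contact_force': array([ 0.23025113,  0.23908169, -0.58758326]), 'wrist_torque': array([-0.01380221,  0.04805963,  0.01837912]), 'grasp_force': 0.0, 'gripper_width': 85.64569982278925}
```

View pics/topL.png

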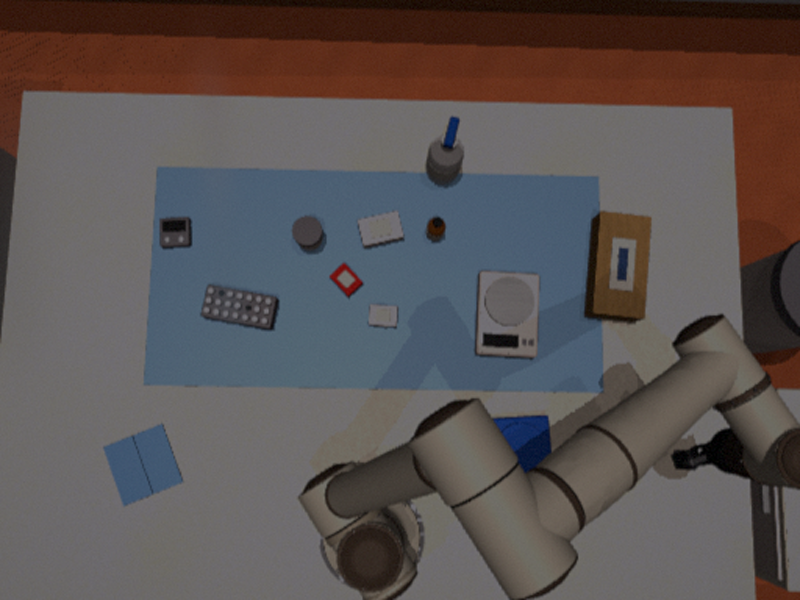

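View pics/sideL.png

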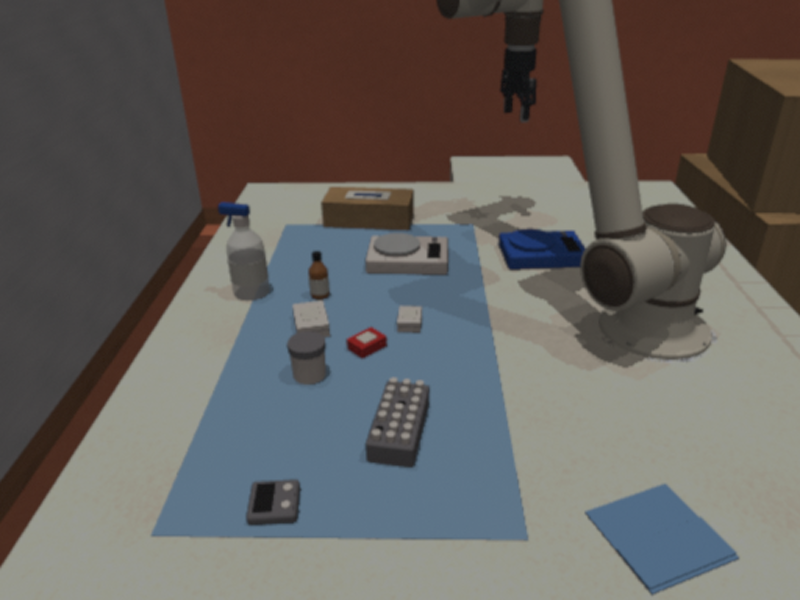

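The top view shows the pot at (308,232), large box (381,229), small box (383,316), bottle (437,228), white balance (508,313) and rack (240,307). The red box at (347,280) and the blue balance at (525,440) are the look-alikes to ignore. The side view agrees. Next I'll enlarge both.

```bash
python3 - <<'E'
from h import *
a=cv2.imread('pics/top0.png');c=a[110:235,95:355];cv2.imwrite('pics/topC.png',cv2.convertScaleAbs(cv2.resize(c,None,fx=3,fy=3,interpolation=cv2.INTER_CUBIC),alpha=1.5))
a=cv2.imread('pics/side0.png');c=a[145:300,175:305];cv2.imwrite('pics/sideC.png',cv2.convertScaleAbs(cv2.resize(c,None,fx=3.8,fy=3.8,interpolation=cv2.INTER_CUBIC),alpha=1.5))
E
```

```text
(no output)
```

View pics/topC.png

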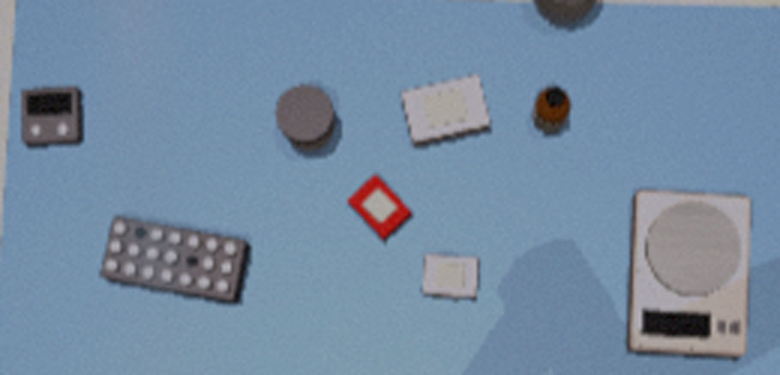

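View pics/sideC.png

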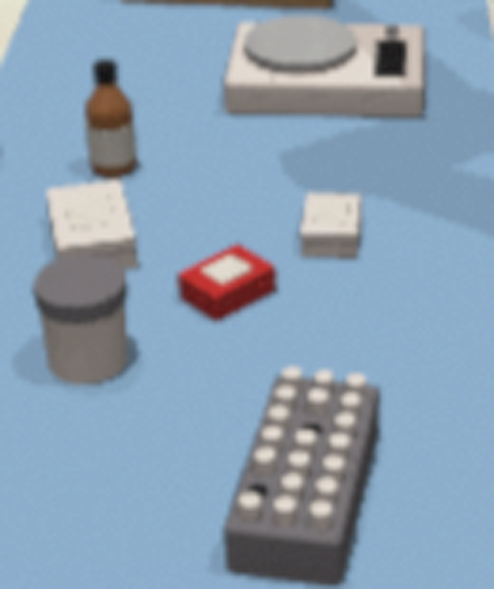

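Top crop: pot lid (304,113), bottle cap (554,97), large box label (446,107), small box (451,273), pan centre (693,248), and rack end caps at (119,228), (111,268), (230,247), (224,286). Side crop: pot lid (81,280), cap (104,65), box tops (90,214) and (332,214), pan (301,44). Now I'll triangulate these.

```bash
python3 - <<'E'
from h import *
T=load('top0');S=load('side0')
t=lambda u,v:(T,95+(u+.5)/3-.5,110+(v+.5)/3-.5)
s=lambda u,v:(S,175+(u+.5)/3.8-.5,145+(v+.5)/3.8-.5)
P={'pot':((304.5,113.5),(81,280)),'cap':((554,97),(104,66)),'pan':((693,248),(301,44)),
'large':((446,107.5),(90,214)),'small':((451.5,273),(332,214)),
'r++':((119,228),(250,497)),'r-+':((111,268),(321,507)),'r+-':((230,247),(291,372)),'r--':((224,286),(357,380)),'red':((380,205),(227,269)),
'L1':((402,92),(55,251)),'L2':((478,76),(47,190)),'L3':((490,122),(121,181)),'L4':((412,140),(134,240))}
for k,(a,b) in P.items(): print(k,tri(t(*a),s(*b)))
for k,z,pts in (('large',30,[(402,92),(478,76),(490,124),(413,139)]),('small',24,[(425,254),(479,257),(477,292),(423,290)]),('rack',38,[(118,217),(248,238),(238,293),(104,270)]),('bal',36,[(636,190),(750,197),(744,353),(630,350)])):
    print(k,[atz(*t(*p),z)[:2].tolist() for p in pts])
E
```

```text
pot [630.8 145.1  67.2]
cap [ 648.5 -125.4   97. ]
pan [ 493.6 -284.4   41.1]
large [650.8  -9.1  25.7]
small [462.6 -18.7  20.1]
r++ [503.3 344.3  49.4]
r-+ [460.6 351.   47.9]
r+- [484.3 223.1  48.4]
r-- [441.6 228.3  46. ]
red [538.5  62.4  21.7]
L1 [669.4  40.9  23.3]
L2 [689.3 -44.4  26.3]
L3 [633.8 -58.9  26.7]
L4 [612.2  28.3  25.5]
large [[665.4, 40.5], [685.7, -44.5], [630.7, -58.8], [611.8, 27.0]]
small [[483.1, 11.1], [480.8, -48.9], [441.7, -47.3], [442.8, 12.4]]
rack [[515.8, 348.7], [495.2, 205.5], [434.2, 214.1], [456.8, 360.9]]
bal [[557.6, -222.0], [552.2, -349.2], [378.3, -340.8], [379.5, -215.5]]
```

```bash
cat >> h.py <<'E'
def go(x,y,z,phi):
    "tool shift (mm, after the turn) and turn wz (deg) still to go"
    s=arm.read_state(); M=R.from_quat(s['ee_rot']).as_matrix(); p=s['position']
    a=np.degrees(np.arctan2(M[1,1],M[0,1])); w=-((phi-a+180)%360-180)
    f=np.radians(phi); d=np.array([x,y,z])-p
    print('pos',p.round(1),'phi',round(a,1),'tilt',M[:,2].round(3),'w',round(w,1),'dxyz tool',np.round([-d[0]*np.sin(f)+d[1]*np.cos(f), d[0]*np.cos(f)+d[1]*np.sin(f), -d[2]],1),'t',round(s['clock'],2),'grip',round(s['gripper_width'],1),round(float(s['grasp_force']),1),'F',s['contact_force'].round(1),'j6',s['joints'][5].round(2))
E
python3 -m pendant '[[0,0,-0.01,0,0,-7.9,0.085],[0,0,-0.01,0,0,-7.9,0.085],[0,0,-0.01,0,0,-7.9,0.085],[0,0,-0.01,0,0,-7.9,0.085],[0,0,-0.01,0,0,-7.9,0.085],[0,0,-0.01,0,0,-7.9,0.085],[0,0,0,0,0,-7.9,0.085],[0,0,0,0,0,-7.9,0.085],[0,0,0,0,0,-7.9,0.085]]'
python3 -m pendant '[[-0.034,-0.028,0,0,0,0,0.085],[-0.034,-0.028,0,0,0,0,0.085],[-0.034,-0.028,0,0,0,0,0.085],[-0.034,-0.028,0,0,0,0,0.085],[-0.034,-0.028,0,0,0,0,0.085],[-0.034,-0.028,0,0,0,0,0.085],[-0.034,-0.028,0,0,0,0,0.085],[-0.034,-0.028,0,0,0,0,0.085],[-0.034,-0.028,0,0,0,0,0.085],[-0.034,-0.028,0,0,0,0,0.085],[0,0,0,0,0,0,0.085],[0,0,0,0,0,0,0.085]]'
python3 - <<'E'
from h import *
go(631,145,300,180)
d=snap('wrist','w1');print(np.round(d['xyz'],1),rot(d).round(2).tolist())
cv2.imwrite('pics/w1L.png',cv2.resize(cv2.imread('pics/w1.png'),(800,600),interpolation=cv2.INTER_CUBIC))
E
```

```text
clock: 1.05
position: [203.0, -590.9, 294.5]
ee_rot: [0.709, -0.705, -0.0, -0.0]
contact_force: [-0.2, 0.1, -0.6]
gripper_width: 84.9
grasp_force: 0.0
clock: 2.25
position: [483.0, -249.9, 294.4]
ee_rot: [0.708, -0.706, -0.001, 0.0]
contact_force: [0.5, -0.3, -0.5]
gripper_width: 84.9
grasp_force: 0.0
pos [ 483.  -249.9  294.4] phi -179.8 tilt [-0.001  0.    -1.   ] w 0.2 dxyz tool [-394.9 -148.    -5.6] t 2.25 grip 84.9 0.0 F [ 0.5 -0.3 -0.5] j6 0.18
[ 484.  -319.6  434.7] [[-1.0, -0.0, -0.0], [-0.0, 0.96, 0.28], [0.0, 0.28, -0.96]]
```

View pics/w1L.png

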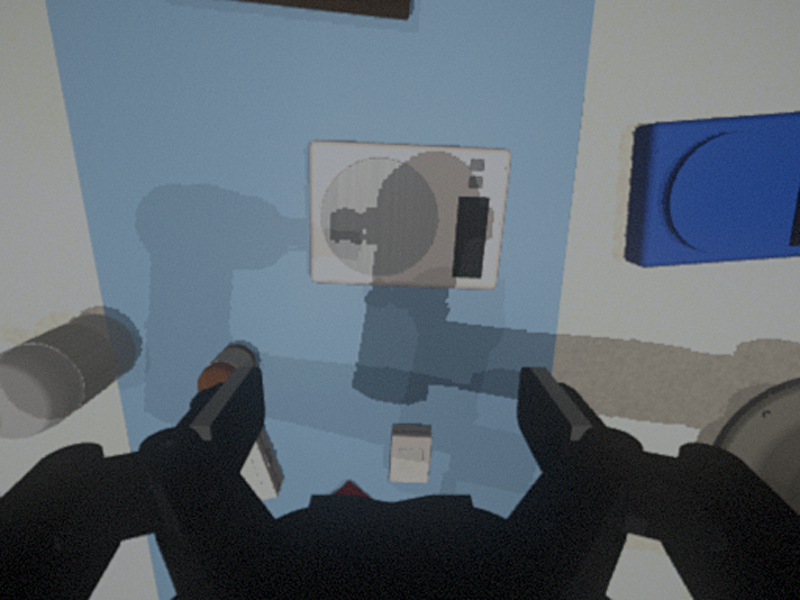

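The wrist view shows the white balance with its pan centre at about (379,216), edges 320–438 and 157–275, and the blue look-alike on the right. Next I'll go towards the pot.

```bash
python3 -m pendant '[[-0.037,-0.012,0,0,0,0,0.085],[-0.037,-0.012,0,0,0,0,0.085],[-0.037,-0.012,0,0,0,0,0.085],[-0.037,-0.012,0,0,0,0,0.085],[-0.037,-0.012,0,0,0,0,0.085],[-0.037,-0.012,0,0,0,0,0.085],[-0.037,-0.012,0,0,0,0,0.085],[-0.037,-0.012,0,0,0,0,0.085],[-0.037,-0.012,0,0,0,0,0.085],[-0.037,-0.012,0,0,0,0,0.085],[0,0,0,0,0,0,0.085],[0,0,0,0,0,0,0.085]]'
python3 - <<'E'
from h import *
W=load('w1'); k=512/800
f=lambda u,v,z:atz(W,(u+.5)*k-.5,(v+.5)*k-.5,z)[:2].tolist()
print('pan',f(379,216,48),[f(*p,48) for p in((320,216),(438,216),(379,157),(379,275))]); print('bal',[f(*p,36) for p in((310,141),(510,150),(498,290),(308,282))]);print('small',[f(*p,24) for p in((391,433),(432,433),(430,483),(390,483))])
go(631,145,100,180)
d=snap('wrist','w2');print(np.round(d['xyz'],1))
cv2.imwrite('pics/w2L.png',cv2.convertScaleAbs(cv2.resize(cv2.imread('pics/w2.png'),(800,600),interpolation=cv2.INTER_CUBIC),alpha=1.4))
E
```

```text
clock: 3.5
position: [602.3, 118.5, 294.3]
ee_rot: [0.707, -0.707, -0.0, 0.001]
contact_force: [-0.9, 0.1, 1.0]
gripper_width: 84.9
grasp_force: 0.0
pan [493.6, -283.7] [[545.9, -283.5], [441.3, -283.9], [493.4, -333.4], [493.8, -230.1]]
bal [[553.9, -346.9], [378.7, -340.1], [380.0, -212.9], [561.9, -220.2]]
small [[482.0, -47.8], [437.3, -47.9], [437.6, 16.9], [482.9, 17.0]]
pos [602.3 118.5 294.3] phi -180.0 tilt [-0.001 -0.001 -1.   ] w 0.0 dxyz tool [-26.5 -28.7 194.3] t 3.5 grip 84.9 0.0 F [-0.9  0.1  1. ] j6 -0.46
[603.2  48.9 434.7]
```

View pics/w2L.png

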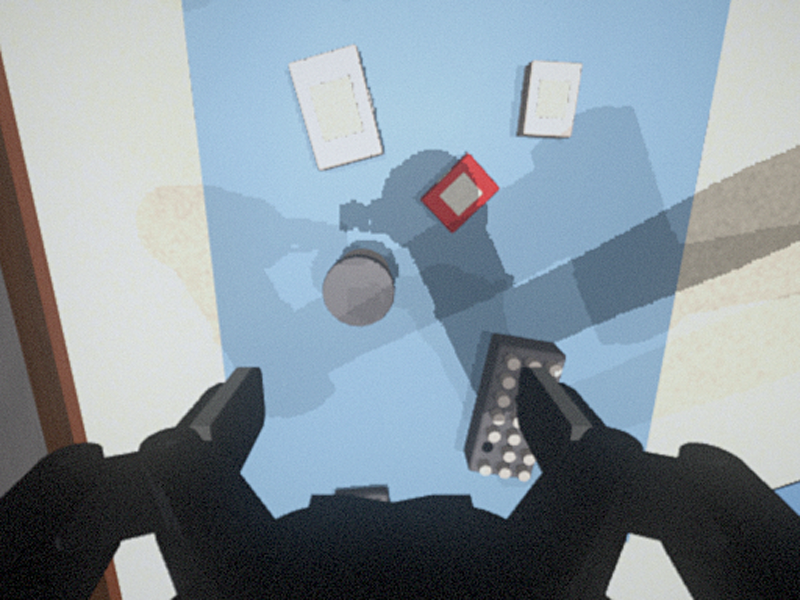

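The wrist view shows the pot lid at (359,290), the large box with corners (289,64), (357,45), (384,153), (321,170), the small box at (551,99), and the red look-alike at (460,193). Only the plain white small box fits the description.

```bash
python3 - <<'E'
from h import *
W=load('w2'); T=load('top0'); k=512/800
w=lambda u,v:(W,(u+.5)*k-.5,(v+.5)*k-.5)
t=lambda u,v:(T,95+(u+.5)/3-.5,110+(v+.5)/3-.5)
print('pot',tri(w(359,290),t(304.5,113.5)),atz(*w(359,290),70))
print('large',tri(w(337,107.5),t(446,107.5)),[atz(*w(*p),30)[:2].tolist() for p in((289,64),(357,45),(384,153),(321,170))])
print('small',[atz(*w(*p),24)[:2].tolist() for p in((531,61),(582,63),(573,137),(524,136))],tri(w(554,98),t(453,274)))
print('rack caps ++ -+ (z50)',[atz(*w(*p),50)[:2].tolist() for p in((485,471),(524,477))])
# two-point heights: pan, bottle cap
W1=load('w1');print('pan',tri((W1,379.5*k-.5,216.5*k-.5),t(693,248)))
E
```

```text
pot [629.4 145.4  70.6] [630.2 146.5  70. ]
large [650.8  -8.7  19.6] [[688.6, -40.7], [630.8, -55.1], [608.4, 30.7], [665.3, 45.3]]
small [[482.1, -44.6], [438.2, -43.2], [438.9, 16.6], [482.9, 15.8]] [460.4 -17.9  24.8]
rack caps ++ -+ (z50) [[503.1, 348.7], [461.4, 356.1]]
pan [ 493.1 -283.6   43.9]
```

```bash
python3 -m pendant '[[-0.0138,-0.014,0.02,0,0,0,0.085],[-0.0137,-0.0137,0.03,0,0,0,0.085],[0,0,0.04,0,0,0,0.085],[0,0,0.04,0,0,0,0.085],[0,0,0.04,0,0,0,0.085],[0,0,0.03,0,0,0,0.085],[0,0,0.02,0,0,0,0.085],[0,0,0.016,0,0,0,0.085],[0,0,0,0,0,0,0.085],[0,0,0,0,0,0,0.085]]'
python3 -m pendant '[[0,0,0,0,0,0,0.05],[0,0,0,0,0,0,0.05],[0,0,0,0,0,0,0.05],[0,0,0,0,0,0,0.05],[0,0,0,0,0,0,0.05],[0,0,0,0,0,0,0.05]]'
python3 - <<'E'
from h import *
go(493.6,-283.8,250,180)
E
```

```text
clock: 4.55
position: [630.4, 145.4, 59.7]
ee_rot: [-0.707, 0.707, -0.0, 0.0]
contact_force: [-0.7, -0.6, 1.5]
gripper_width: 85.0
grasp_force: 0.0
clock: 5.15
position: [631.1, 146.9, 61.3]
ee_rot: [0.708, -0.707, 0.001, -0.001]
contact_force: [-1.6, -1.1, 6.8]
gripper_width: 60.9
grasp_force: 65.3
pos [631.1 146.9  61.3] phi -179.9 tilt [ 0.003  0.001 -1.   ] w 0.1 dxyz tool [ 430.7  137.5 -188.7] t 5.15 grip 60.9 65.3 F [-1.6 -1.1  6.8] j6 -0.48
```

```bash
python3 -m pendant '[[0,0,-0.015,0,0,0,0.05],[0,0,-0.03,0,0,0,0.05],[0,0,-0.04,0,0,0,0.05],[0,0,-0.035,0,0,0,0.05],[0,0,0,0,0,0,0.05]]'
python3 -m pendant '[[0.02,0.006,0,0,0,0,0.05],[0.04,0.013,0,0,0,0,0.05],[0.04,0.013,0,0,0,0,0.05],[0.04,0.013,0,0,0,0,0.05],[0.04,0.013,0,0,0,0,0.05],[0.04,0.013,0,0,0,0,0.05],[0.04,0.013,0,0,0,0,0.05],[0.04,0.013,0,0,0,0,0.05],[0.04,0.013,0,0,0,0,0.05],[0.04,0.013,0,0,0,0,0.05],[0.04,0.013,0,0,0,0,0.05],[0.011,0.0015,0,0,0,0,0.05]]'
python3 -m pendant '[[0,0,0,0,0,0,0.05],[0,0,0,0,0,0,0.05],[0,0,0,0,0,0,0.05]]'
python3 - <<'E'
from h import *
go(493.6,-283.8,108,180)
snap('wrist','w3');snap('side','s3')
a=cv2.imread('pics/w3.png');b=cv2.imread('pics/s3.png')
c=np.hstack([cv2.resize(a[150:384,100:400],(400,312)),cv2.resize(b[90:180,220:300],(350,394),interpolation=cv2.INTER_CUBIC)[:312]])
cv2.imwrite('pics/c3.png',cv2.convertScaleAbs(c,alpha=1.5))
E
```

```text
clock: 5.65
position: [633.1, 147.9, 185.7]
ee_rot: [0.708, -0.706, 0.003, -0.006]
contact_force: [0.8, 0.5, -0.9]
gripper_width: 61.2
grasp_force: 65.7
clock: 6.85
position: [489.6, -287.1, 177.3]
ee_rot: [-0.706, 0.708, 0.002, -0.001]
contact_force: [0.3, 0.1, -3.1]
gripper_width: 61.2
grasp_force: 65.7
clock: 7.15
position: [492.9, -283.3, 178.5]
ee_rot: [0.708, -0.706, -0.0, 0.0]
contact_force: [0.3, 0.7, -1.3]
gripper_width: 60.8
grasp_force: 65.7
pos [ 492.9 -283.3  178.5] phi -179.9 tilt [-0.001  0.001 -1.   ] w 0.1 dxyz tool [ 0.5 -0.7 70.5] t 7.15 grip 60.8 65.7 F [ 0.3  0.7 -1.3] j6 0.24
```

View pics/c3.png

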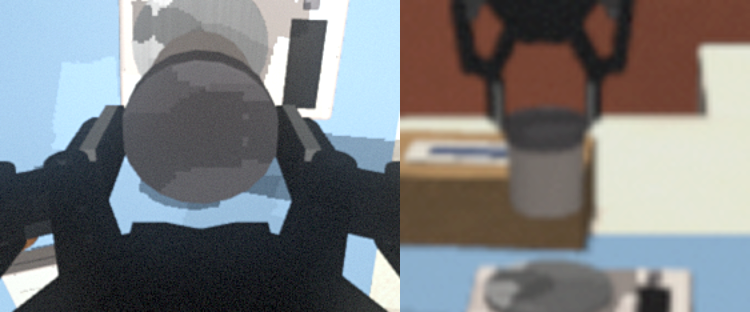

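The wrist crop shows the lid disc between the fingers with its centre at about (201,126). The side crop shows the pot upright above the pan.

```bash
python3 - <<'E'
from h import *
d=load('w3')
for v in (122,125,128): print(atz(d,100+201*.75,150+v*.75,187.5), arm.read_state()['position'])
for p in ((123,127),(279,127),(201,202)): print(atz(d,100+p[0]*.75,150+p[1]*.75,187.5))
E
```

```text
[ 493.  -287.4  187.5] [ 493.23744555 -283.20609044  178.79135743]
[ 493.  -286.1  187.5] [ 493.23744555 -283.20609044  178.79135743]
[ 493.  -284.8  187.5] [ 493.23744555 -283.20609044  178.79135743]
[ 523.7 -285.2  187.5]
[ 462.2 -285.3  187.5]
[ 492.8 -250.4  187.5]
```

```bash
python3 -m pendant '[[0,0,0.02,0,0,0,0.05],[0,0,0.02,0,0,0,0.05],[0,0,0.012,0,0,0,0.05],[0,0,0.005,0,0,0,0.05],[0,0,0,0,0,0,0.05],[0,0,0,0,0,0,0.05],[0,0,0,0,0,0,0.05]]'; python3 -c "
from h import *
go(493.6,-283.8,108,180)"
```

```text
clock: 7.95
position: [493.6, -284.5, 122.9]
ee_rot: [0.708, -0.707, 0.001, -0.0]
contact_force: [-0.1, -0.6, -1.3]
gripper_width: 61.2
grasp_force: 65.7
pos [ 493.6 -284.5  122.9] phi -179.9 tilt [ 0.002 -0.001 -1.   ] w 0.1 dxyz tool [-0.7  0.  14.9] t 7.95 grip 61.2 65.7 F [-0.1 -0.6 -1.3] j6 0.24
```

```bash
python3 -m pendant '[[0,0,0.003,0,0,0,0.05],[0,0,0.003,0,0,0,0.05],[0,0,0.002,0,0,0,0.05],[0,0,0.002,0,0,0,0.05],[0,0,0,0,0,0,0.05]]';python3 -m pendant '[[0,0,0.001,0,0,0,0.05],[0,0,0.001,0,0,0,0.05],[0,0,0.001,0,0,0,0.05],[0,0,0,0,0,0,0.05]]';python3 -m pendant '[[0,0,0.001,0,0,0,0.05],[0,0,0,0,0,0,0.05]]'
```

```text
clock: 8.45
position: [492.7, -284.3, 111.5]
ee_rot: [0.707, -0.707, -0.0, 0.0]
contact_force: [0.1, -0.2, -1.6]
gripper_width: 60.6
grasp_force: 65.7
clock: 8.85
position: [493.0, -284.4, 109.4]
ee_rot: [0.708, -0.707, 0.0, 0.0]
contact_force: [-0.9, 0.4, 0.6]
gripper_width: 60.7
grasp_force: 66.0
clock: 9.05
position: [493.0, -284.5, 109.4]
ee_rot: [0.708, -0.707, 0.0, 0.0]
contact_force: [-2.1, 1.5, 6.2]
gripper_width: 61.1
grasp_force: 66.6
```

```bash
python3 -m pendant '[[0,0,0,0,0,0,0.064],[0,0,0,0,0,0,0.068],[0,0,0,0,0,0,0.075],[0,0,0,0,0,0,0.085],[0,0,0,0,0,0,0.085],[0,0,0,0,0,0,0.085],[0,0,0,0,0,0,0.085]]'; python3 -m pendant '[[0,0,-0.01,0,0,0,0.085],[0,0,-0.02,0,0,0,0.085],[0,0,-0.04,0,0,0,0.085],[0,0,-0.04,0,0,0,0.085],[0,0,-0.04,0,0,0,0.085],[0,0,-0.04,0,0,0,0.085],[0,0,0,0,0,0,0.085],[0,0,0,0,0,0,0.085]]'
python3 - <<'E'
from h import *
go(648.5,-125,250,180)
snap('wrist','w4')
cv2.imwrite('pics/w4L.png',cv2.convertScaleAbs(cv2.resize(cv2.imread('pics/w4.png'),(800,600),interpolation=cv2.INTER_CUBIC),alpha=1.4))
E
```

```text
clock: 9.75
position: [493.0, -284.3, 107.9]
ee_rot: [0.707, -0.707, 0.0, 0.0]
contact_force: [-0.7, 0.7, -0.0]
gripper_width: 85.3
grasp_force: 0.0
clock: 10.55
position: [493.1, -284.3, 299.7]
ee_rot: [0.707, -0.707, 0.001, -0.001]
contact_force: [-0.2, -0.4, -0.7]
gripper_width: 85.1
grasp_force: 0.0
pos [ 493.1 -284.3  299.7] phi -180.0 tilt [ 0.004 -0.001 -1.   ] w 0.0 dxyz tool [-159.3 -155.4   49.7] t 10.55 grip 85.1 0.0 F [-0.2 -0.4 -0.7] j6 0.24
```

View pics/w4L.png

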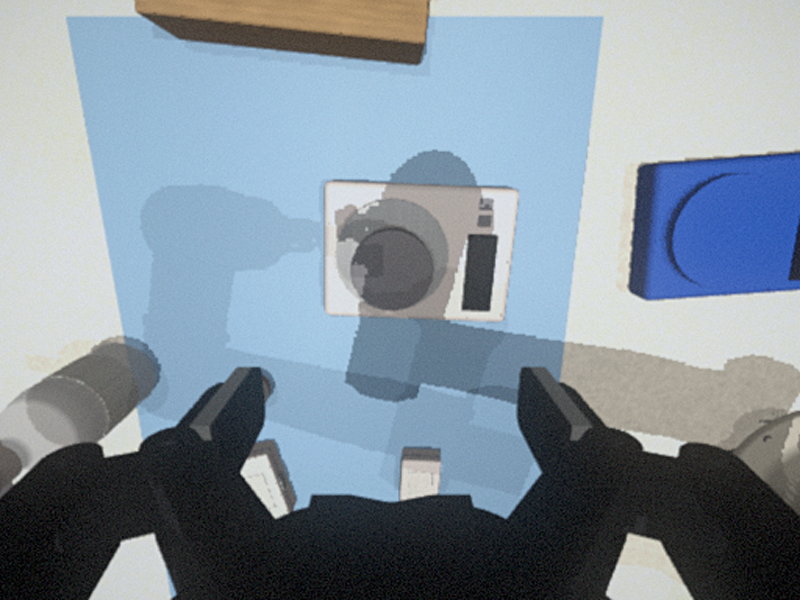

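The pot stands on the pan: lid centre at about (392,269), pan edges at columns 336 and 449 and row 199. I'll check the centring.

```bash
python3 - <<'E'
from h import *
W=load('w4');k=512/800
f=lambda u,v,z:atz(W,(u+.5)*k-.5,(v+.5)*k-.5,z)[:2].tolist()
print('lid',f(392,269,118),'lid l r b',f(351,269,118),f(434,269,118),f(392,311,118)); print('pan l r t',f(336,254,48),f(449,254,48),f(392,199,48)); print([f(*p,36) for p in((325,181),(519,188),(506,320),(325,316))])
E
```

```text
lid [493.2, -284.3] lid l r b [524.5, -284.2] [461.1, -284.4] [493.1, -250.6]
pan l r t [544.7, -283.2] [440.7, -283.4] [493.3, -332.7]
[[554.1, -347.9], [377.8, -342.0], [380.1, -215.3], [559.3, -219.0]]
```

```bash
python3 -m pendant '[[-0.02,-0.027,0,0,0,0,0.085],[-0.02,-0.03,0,0,0,0,0.085],[-0.04,-0.04,0,0,0,0,0.085],[-0.04,-0.04,0,0,0,0,0.085],[-0.01,-0.018,0,0,0,0,0.085],[0,0,0,0,0,0,0.085],[0,0,0,0,0,0,0.085]]'
python3 - <<'E'
from h import *
go(648.5,-125,58,180)
snap('wrist','w5')
cv2.imwrite('pics/w5L.png',cv2.convertScaleAbs(cv2.resize(cv2.imread('pics/w5.png'),(800,600),interpolation=cv2.INTER_CUBIC),alpha=1.4))
E
```

```text
clock: 11.3
position: [638.0, -163.2, 295.9]
ee_rot: [0.708, -0.707, -0.001, 0.001]
contact_force: [0.2, 0.0, 0.5]
gripper_width: 84.8
grasp_force: 0.0
pos [ 638.  -163.2  295.9] phi -179.9 tilt [-0.004  0.    -1.   ] w 0.1 dxyz tool [-38.2 -10.5 237.9] t 11.3 grip 84.8 0.0 F [0.2 0.  0.5] j6 0.01
```

View pics/w5L.png

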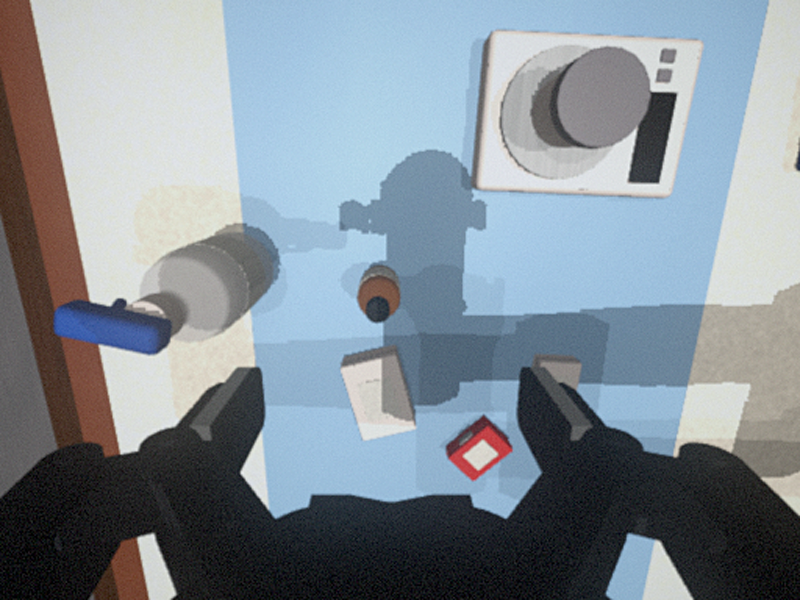

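The bottle cap is at (377,309), the spray bottle's foot at about (250,260), and the large box top at (379,395).

```bash
python3 - <<'E'
from h import *
W=load('w5');k=512/800;T=load('top0')
w=lambda u,v:(W,(u+.5)*k-.5,(v+.5)*k-.5)
f=lambda u,v,z:atz(*w(u,v),z)[:2].tolist()
t=lambda u,v:(T,95+(u+.5)/3-.5,110+(v+.5)/3-.5)
print('cap',f(377,309,100),tri(w(377,309),t(554,97)),'spray edge',f(279,262,0),f(243,290,130))
print('large',[f(*p,30) for p in((342,367),(398,352),(415,428),(364,440))])
p=f(377,309,100);go(p[0],p[1],60,180)
E
```

```text
cap [648.8, -126.6] [ 647.9 -125.1   93.3] spray edge [752.1, -145.6] [746.4, -150.6]
large [[687.2, -41.8], [629.7, -58.5], [610.8, 29.7], [665.8, 44.5]]
pos [ 637.7 -163.8  296.7] phi -180.0 tilt [-0.003  0.    -1.   ] w 0.0 dxyz tool [-37.2 -11.1 236.7] t 11.35 grip 85.1 0.0 F [ 0.4 -0.1  0.1] j6 0.01
```

```bash
python3 -m pendant '[[-0.018,-0.006,0.02,0,0,0,0.085],[-0.0195,-0.005,0.03,0,0,0,0.085],[0,0,0.04,0,0,0,0.085],[0,0,0.04,0,0,0,0.085],[0,0,0.04,0,0,0,0.085],[0,0,0.03,0,0,0,0.085],[0,0,0.02,0,0,0,0.085],[0,0,0.014,0,0,0,0.085],[0,0,0,0,0,0,0.085],[0,0,0,0,0,0,0.085]]'; python3 -c "
from h import *
go(648.8,-126.3,56,180)"
```

```text
clock: 12.35
position: [649.9, -126.6, 64.9]
ee_rot: [0.707, -0.707, 0.001, -0.0]
contact_force: [0.1, -0.2, -0.0]
gripper_width: 85.1
grasp_force: 0.0
pos [ 649.9 -126.6   64.9] phi -180.0 tilt [ 0.001 -0.    -1.   ] w 0.0 dxyz tool [-0.3  1.1  8.9] t 12.35 grip 85.1 0.0 F [ 0.1 -0.2 -0. ] j6 -0.05
```

```bash
python3 -m pendant '[[0,0.001,0.004,0,0,0,0.085],[0,0,0.004,0,0,0,0.085],[0,0,0,0,0,0,0.085],[0,0,0,0,0,0,0.025],[0,0,0,0,0,0,0.025],[0,0,0,0,0,0,0.025],[0,0,0,0,0,0,0.025],[0,0,0,0,0,0,0.025],[0,0,0,0,0,0,0.025],[0,0,0,0,0,0,0.025],[0,0,0,0,0,0,0.025]]'; python3 -c "
from h import *
go(497,-157,60,180)"
```

```text
clock: 13.45
position: [648.8, -126.1, 56.6]
ee_rot: [0.708, -0.707, 0.0, -0.0]
contact_force: [-1.7, -0.1, 5.6]
gripper_width: 36.4
grasp_force: 60.6
pos [ 648.8 -126.1   56.6] phi -179.9 tilt [ 0.001 -0.    -1.   ] w 0.1 dxyz tool [ 30.9 151.8  -3.4] t 13.45 grip 36.4 60.6 F [-1.7 -0.1  5.6] j6 -0.05
```

```bash
python3 -m pendant '[[0,0,-0.01,0,0,0,0.025],[0,0,-0.02,0,0,0,0.025],[0,0,-0.02,0,0,0,0.025],[0.003,0.02,0,0,0,0,0.025],[0.007,0.032,0,0,0,0,0.025],[0.007,0.032,0,0,0,0,0.025],[0.007,0.032,0,0,0,0,0.025],[0.005,0.026,0,0,0,0,0.025],[0.002,0.01,0,0,0,0,0.025],[0,0,0,0,0,0,0.025],[0,0,0,0,0,0,0.025],[0,0,0,0,0,0,0.025]]'; python3 -m pendant '[[0,0,0.02,0,0,0,0.025],[0,0,0.012,0,0,0,0.025],[0,0,0.006,0,0,0,0.025],[0,0,0.004,0,0,0,0.025],[0,0,0,0,0,0,0.025],[0,0,0,0,0,0,0.025]]'; python3 -c "
from h import *
go(497,-157,56.6,180)"
```

```text
clock: 14.65
position: [498.0, -156.9, 105.9]
ee_rot: [0.708, -0.707, 0.0, -0.0]
contact_force: [0.6, 0.0, -1.5]
gripper_width: 36.7
grasp_force: 60.5
clock: 15.25
position: [497.0, -157.1, 64.2]
ee_rot: [0.708, -0.707, 0.0, -0.0]
contact_force: [-0.0, -0.6, -1.9]
gripper_width: 36.5
grasp_force: 60.5
pos [ 497.  -157.1   64.2] phi -179.9 tilt [ 0.001 -0.    -1.   ] w 0.1 dxyz tool [-0.1 -0.   7.6] t 15.25 grip 36.5 60.5 F [-0.  -0.6 -1.9] j6 -0.0
```

```bash
python3 -m pendant '[[0,0,0.003,0,0,0,0.025],[0,0,0.002,0,0,0,0.025],[0,0,0.001,0,0,0,0.025],[0,0,0,0,0,0,0.025]]'; python3 -m pendant '[[0,0,0.001,0,0,0,0.025],[0,0,0,0,0,0,0.025]]'; python3 -m pendant '[[0,0,0.001,0,0,0,0.025],[0,0,0,0,0,0,0.025]]'
```

```text
clock: 15.65
position: [496.4, -157.1, 57.8]
ee_rot: [0.707, -0.707, -0.0, 0.0]
contact_force: [0.6, -0.4, -2.0]
gripper_width: 36.8
grasp_force: 60.5
clock: 15.85
position: [496.5, -157.1, 56.9]
ee_rot: [0.707, -0.707, -0.0, 0.0]
contact_force: [0.7, 0.2, -1.3]
gripper_width: 36.3
grasp_force: 60.5
clock: 16.05
position: [496.6, -157.2, 56.5]
ee_rot: [0.708, -0.707, 0.0, 0.0]
contact_force: [-1.5, 0.5, 3.6]
gripper_width: 36.4
grasp_force: 61.1
```

```bash
python3 -m pendant '[[0,0,0,0,0,0,0.045],[0,0,0,0,0,0,0.055],[0,0,0,0,0,0,0.07],[0,0,0,0,0,0,0.085],[0,0,0,0,0,0,0.085],[0,0,0,0,0,0,0.085],[0,0,-0.02,0,0,0,0.085],[0,0,-0.04,0,0,0,0.085],[0,0,-0.04,0,0,0,0.085],[0,0,-0.04,0,0,0,0.085],[0,0,0,0,0,0,0.085]]'; python3 -m pendant '[[-0.02,-0.02,0,0,0,0,0.085],[-0.04,-0.04,0,0,0,0,0.085],[-0.04,-0.04,0,0,0,0,0.085],[-0.035,-0.035,0,0,0,0,0.085],[-0.0155,-0.017,0,0,0,0,0.085],[0,0,0,0,0,-7,0.085],[0,0,0,0,0,-7,0.085],[0,0,0,0,0,0,0.085],[0,0,0,0,0,0,0.085]]'
python3 - <<'E'
from h import *
go(648.5,-6.5,31,194)
snap('wrist','w6');snap('top','t6')
a=cv2.imread('pics/w6.png');b=cv2.imread('pics/t6.png')
c=np.hstack([cv2.resize(a,(400,300)),cv2.resize(b[110:235,95:355],(400,192)).copy() if 0 else np.vstack([cv2.resize(b[110:235,95:355],(400,192)),np.zeros((108,400,3),np.uint8)])])
cv2.imwrite('pics/c6.png',cv2.convertScaleAbs(cv2.resize(a,(800,600),interpolation=cv2.INTER_CUBIC),alpha=1.4))
E
```

```text
clock: 17.15
position: [500.1, -157.7, 202.2]
ee_rot: [0.708, -0.706, 0.005, -0.004]
contact_force: [-0.1, -0.4, 0.5]
gripper_width: 84.9
grasp_force: 0.0
clock: 18.05
position: [638.8, -15.8, 195.3]
ee_rot: [0.787, -0.616, -0.0, 0.0]
contact_force: [0.9, 0.8, 0.0]
gripper_width: 84.8
grasp_force: 0.0
pos [638.8 -15.8 195.3] phi -166.1 tilt [-0.001 -0.    -1.   ] w -0.1 dxyz tool [ -6.7 -11.7 164.3] t 18.05 grip 84.8 0.0 F [0.9 0.8 0. ] j6 0.01
```

View pics/c6.png

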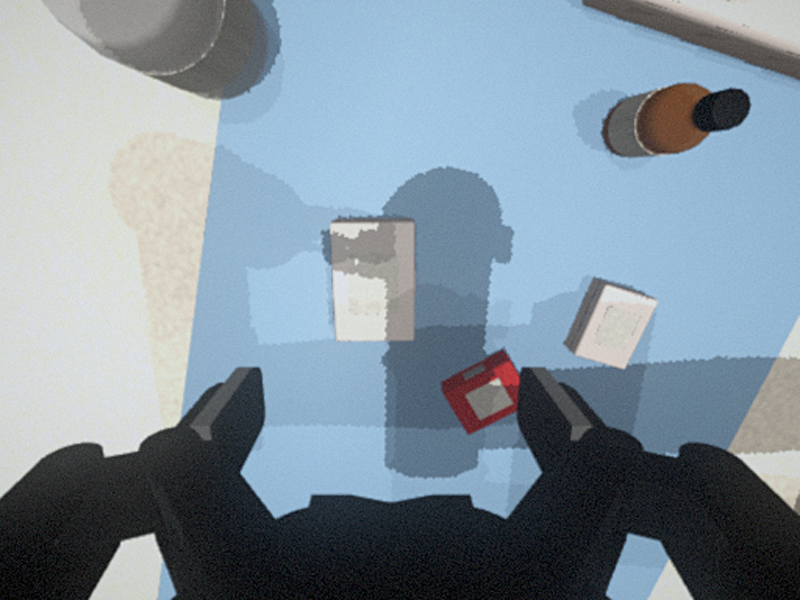

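The large box appears square to the image, with top-face corners (331,220), (413,219), (413,341), (334,341). The small box corners are (604,281), (656,298), (628,368), (575,349), and the red look-alike is at (485,392). The bottle stands upright at (630,130).

```bash
python3 - <<'E'
from h import *
W=load('w6');k=512/800
f=lambda u,v,z:atz(W,(u+.5)*k-.5,(v+.5)*k-.5,z)[:2]
def box(P,z):
    q=np.array([f(*p,z) for p in P]); y=(q[2]+q[3]-q[0]-q[1])/2; x=(q[0]+q[3]-q[1]-q[2])/2
    print(q.mean(0),'len y',np.linalg.norm(y),'x',np.linalg.norm(x),'yaw',np.degrees([np.arctan2(-y[0],y[1]),np.arctan2(x[1],x[0])])); return q.mean(0)
c=box([(331,220),(413,219),(413,341),(334,341)],30)
box([(604,281),(656,298),(628,368),(575,349)],24)
print('bottle foot cap',f(722,110,100))
go(c[0],c[1],31,194)
E
```

```text
[650.225  -6.2  ] len y 91.39963074323657 x 58.86384713896978 yaw [13.96022417 14.26051505]
[461.55  -17.025] len y 57.75008658002168 x 44.883098155096164 yaw [ 0.09921337 -5.17709282]
bottle foot cap [ 500.6 -154.1]
pos [638.9 -15.9 195.7] phi -166.1 tilt [-0. -0. -1.] w -0.1 dxyz tool [ -6.7 -13.3 164.7] t 18.15 grip 84.9 0.0 F [ 0.2  0.  -0.4] j6 0.02
```

```bash
python3 -m pendant '[[-0.0065,-0.0128,0.02,0,0,0,0.085],[0,0,0.035,0,0,0,0.085],[0,0,0.04,0,0,0,0.085],[0,0,0.03,0,0,0,0.085],[0,0,0.02,0,0,0,0.085],[0,0,0.01,0,0,0,0.085],[0,0,0,0,0,0,0.085],[0,0,0,0,0,0,0.085]]'; python3 -c "
from h import *
go(649.8,-6.3,31,194)"
```

```text
clock: 18.95
position: [650.8, -6.4, 42.1]
ee_rot: [0.788, -0.615, 0.001, -0.001]
contact_force: [0.7, 0.7, -0.6]
gripper_width: 85.0
grasp_force: 0.0
pos [650.8  -6.4  42.1] phi -166.0 tilt [ 0.002  0.    -1.   ] w 0.0 dxyz tool [-0.3  1.  11.1] t 18.95 grip 85.0 0.0 F [ 0.7  0.7 -0.6] j6 0.01
```

```bash
python3 -m pendant '[[0,0.001,0.006,0,0,0,0.085],[0,0,0.005,0,0,0,0.085],[0,0,0,0,0,0,0.085],[0,0,0,0,0,0,0.045],[0,0,0,0,0,0,0.045],[0,0,0,0,0,0,0.045],[0,0,0,0,0,0,0.045],[0,0,0,0,0,0,0.045],[0,0,0,0,0,0,0.045]]'; python3 -c "
from h import *
go(576,270,180,171.1)"
```

```text
clock: 19.85
position: [649.5, -6.7, 31.5]
ee_rot: [0.788, -0.615, 0.001, -0.0]
contact_force: [-1.6, -0.1, 5.5]
gripper_width: 45.3
grasp_force: 2.7
pos [649.5  -6.7  31.5] phi -165.9 tilt [ 0.001 -0.    -1.   ] w 23.0 dxyz tool [-262.   115.5 -148.5] t 19.85 grip 45.3 2.7 F [-1.6 -0.1  5.5] j6 0.01
```

The gripper closed to 45 mm, which is narrower than the box. I'll look before doing anything else.

```bash
python3 - <<'E'
from h import *
print(arm.read_state()['gripper_width'],arm.read_state()['grasp_force'])
snap('wrist','w7');snap('side','s7')
a=cv2.imread('pics/w7.png');b=cv2.imread('pics/s7.png')
c=np.hstack([cv2.resize(a,(400,300)),cv2.resize(b[140:260,150:310],(400,300),interpolation=cv2.INTER_CUBIC)])
cv2.imwrite('pics/c7.png',cv2.convertScaleAbs(c,alpha=1.4))
E
```

```text
45.27525626771505 2.7104980996227823
```

View pics/c7.png

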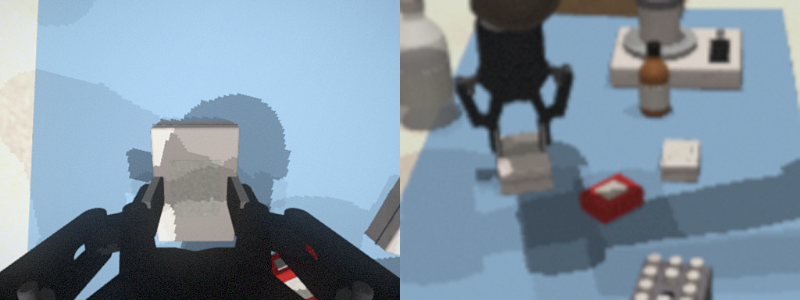

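The fingers are at 45 mm with almost no grip force, and they appear to rest on the box's top face. I'll check the fingertip height in the side view.

```bash
python3 - <<'E'
from h import *
d=load('s7')
s=lambda p:((proj(d,p)-[150,140])*2.5).round(0)
for z in (5,15,30,40,50): print(z,s((649.5,-6.7,z)))
for x,y in ((665.4+1,43),(608,31),(689,-41),(631,-56)): print('boxcorner',s((x,y,30)),s((x,y,0)))
b=cv2.imread('pics/s7.png');c=b[165:225,175:225];a=cv2.imread('pics/w7.png')[140:320,170:330]
cv2.imwrite('pics/c7b.png',cv2.convertScaleAbs(np.hstack([cv2.resize(c,(400,480),interpolation=cv2.INTER_CUBIC),cv2.resize(a,(400,480),interpolation=cv2.INTER_CUBIC)]),alpha=1.5))
E
```

```text
5 [124. 168.]
15 [123. 161.]
30 [122. 150.]
40 [121. 143.]
50 [121. 136.]
boxcorner [101. 173.] [104. 195.]
boxcorner [153. 168.] [155. 189.]
boxcorner [ 94. 136.] [ 96. 157.]
boxcorner [143. 130.] [145. 150.]
```

View pics/c7b.png

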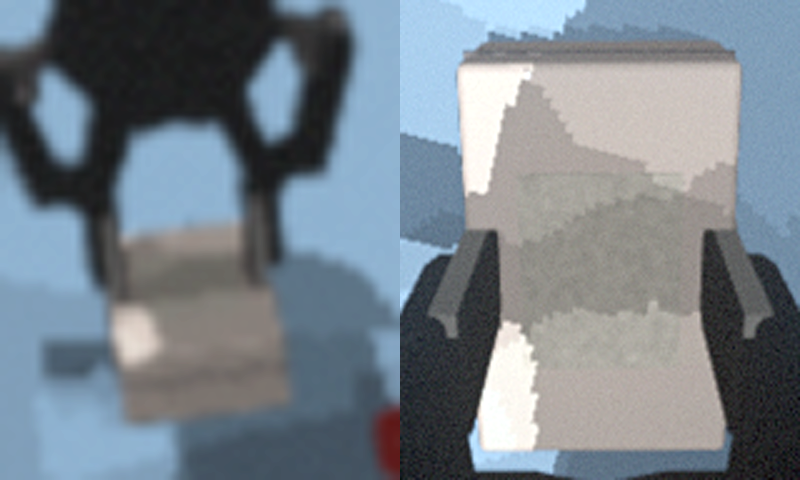

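The fingertips stand near z≈30, on top of the box. So with the fingers partly open, the tips sit farther back than I assumed. I'll open, go down to TCP 19 and close again.

```bash
python3 -m pendant '[[0,0,-0.004,0,0,0,0.085],[0,0,0,0,0,0,0.085],[0,0,0,0,0,0,0.085],[0,0,0,0,0,0,0.085],[0,0,0,0,0,0,0.085],[0,0,0.004,0,0,0,0.085],[0,0,0.004,0,0,0,0.085],[0,0,0.004,0,0,0,0.085],[0,0,0,0,0,0,0.085]]';python3 -m pendant '[[0,0,0.003,0,0,0,0.085],[0,0,0.002,0,0,0,0.085],[0,0,0,0,0,0,0.085],[0,0,0,0,0,0,0.05],[0,0,0,0,0,0,0.05],[0,0,0,0,0,0,0.05],[0,0,0,0,0,0,0.05],[0,0,0,0,0,0,0.05],[0,0,0,0,0,0,0.05]]'; python3 -c "
from h import *
go(576,270,180,171.1)"
```

```text
clock: 20.85
position: [648.3, -6.7, 20.8]
ee_rot: [0.788, -0.615, -0.001, 0.001]
contact_force: [0.4, -0.9, 1.6]
gripper_width: 85.0
grasp_force: 0.0
clock: 21.75
position: [649.6, -6.4, 17.6]
ee_rot: [0.788, -0.615, 0.001, -0.0]
contact_force: [0.1, 0.6, 4.4]
gripper_width: 58.6
grasp_force: 67.1
pos [649.6  -6.4  17.6] phi -165.9 tilt [ 0.001  0.    -1.   ] w 23.0 dxyz tool [-261.7  115.5 -162.4] t 21.75 grip 58.6 67.1 F [0.1 0.6 4.4] j6 0.01
```

```bash
python3 -m pendant '[[0,0,-0.02,0,0,0,0.05],[0,0,-0.04,0,0,0,0.05],[0,0,-0.05,0,0,0,0.05],[0,0,-0.05,0,0,0,0.05],[0,0,-0.04,0,0,0,0.05],[0,0,-0.02,0,0,0,0.05],[0,0,0,0,0,7.7,0.05],[0,0,0,0,0,7.7,0.05],[0,0,0,0,0,7.6,0.05],[0,0,0,0,0,0,0.05]]'; python3 -m pendant '[[-0.015,0.008,0,0,0,0,0.05],[-0.03,0.015,0,0,0,0,0.05],[-0.036,0.018,0,0,0,0,0.05],[-0.036,0.018,0,0,0,0,0.05],[-0.036,0.018,0,0,0,0,0.05],[-0.036,0.018,0,0,0,0,0.05],[-0.036,0.018,0,0,0,0,0.05],[-0.03,0.013,0,0,0,0,0.05],[-0.014,0.007,0,0,0,0,0.05],[0,0,0,0,0,0,0.05],[0,0,0,0,0,0,0.05],[0,0,0,0,0,0,0.05]]'
python3 - <<'E'
from h import *
go(576.2,270.4,100,171.1)
snap('wrist','w8')
cv2.imwrite('pics/w8L.png',cv2.convertScaleAbs(cv2.resize(cv2.imread('pics/w8.png'),(800,600),interpolation=cv2.INTER_CUBIC),alpha=1.4))
E
```

```text
clock: 22.75
position: [648.0, -6.7, 235.2]
ee_rot: [-0.65, 0.76, 0.001, -0.001]
contact_force: [0.2, 0.3, -1.3]
gripper_width: 58.7
grasp_force: 66.4
clock: 23.95
position: [559.5, 278.8, 236.7]
ee_rot: [-0.65, 0.76, -0.0, -0.0]
contact_force: [-0.5, -0.4, -1.9]
gripper_width: 58.0
grasp_force: 66.4
pos [559.5 278.8 236.7] phi 171.0 tilt [-0. -0. -1.] w -0.1 dxyz tool [  5.7 -17.8 136.7] t 23.95 grip 58.0 66.4 F [-0.5 -0.4 -1.9] j6 -0.88
```

View pics/w8L.png

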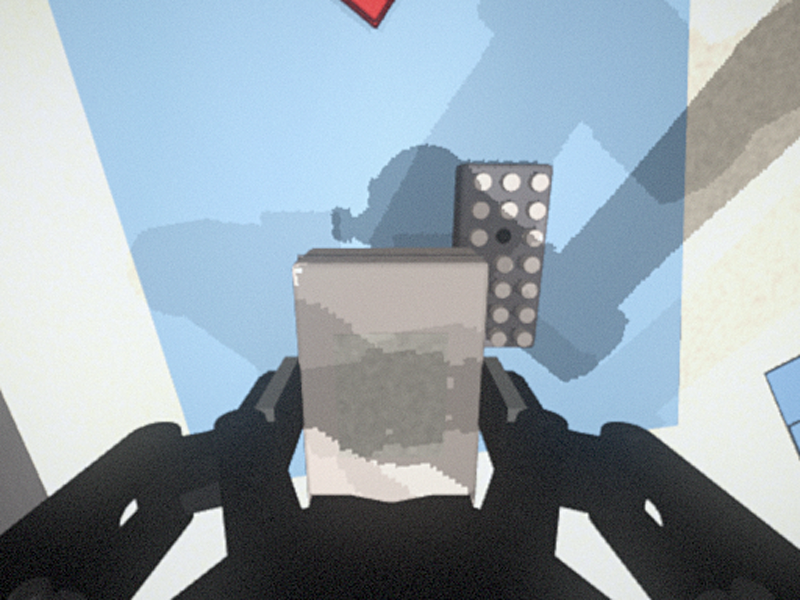

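The held box's top far edge runs from (293,263) to (488,263). The rack is visible with its middle cap column from (512,182) to (498,339), its centre cap at (505,265), and the right column from (541,182) to (525,339).

```bash
python3 - <<'E'
from h import *
W=load('w8');k=512/800
f=lambda u,v,z:atz(W,(u+.5)*k-.5,(v+.5)*k-.5,z)[:2]
a,b,c,r0,r1=[f(*p,50) for p in((512,182),(498,339),(505,265),(541,182),(525,339))]
print('caps',a,b,c,(a+b)/2,'yaws',[np.degrees(np.arctan2(-(q-p)[0],(q-p)[1])) for p,q in((a,b),(r0,r1))],np.linalg.norm(b-a), r0-a)
# edges of top face z38
e=[f(*p,38) for p in((461,165),(552,167),(535,347))];print('top corners',e,np.linalg.norm(e[2]-e[1]))
st=arm.read_state();p=st['position'];z=p[2]+12.4
M=R.from_quat(st['ee_rot']).as_matrix()
for q in((293,263),(488,263),(308,495),(472,495),(390,263)):
    x=atz(W,(q[0]+.5)*k-.5,(q[1]+.5)*k-.5,z); print('box in tool',(M.T@(x-p)).round(1))
E
```

```text
caps [461.8 229.3] [482.8 350.8] [472.1 290.5] [472.3  290.05] yaws [np.float64(-9.80609275989709), np.float64(-9.469956555683716)] 123.30145984537248 [-21.    3.3]
top corners [array([495.6, 211.7]), array([428. , 223.8]), array([450.1, 368.1])] 145.98253320174987
box in tool [ 43.6 -29.9 -12.4]
box in tool [ 43.7  29.1 -12.4]
box in tool [-40.3 -29.7 -12.4]
box in tool [-40.3  28.6 -12.4]
box in tool [ 43.6  -0.6 -12.4]
```

```bash
python3 -m pendant '[[0.0026,-0.0087,0.02,0,0,0.2,0.05],[0.0026,-0.0087,0.04,0,0,0,0.05],[0,0,0.04,0,0,0,0.05],[0,0,0.04,0,0,0,0.05],[0,0,0.03,0,0,0,0.05],[0,0,0.02,0,0,0,0.05],[0,0,0.01,0,0,0,0.05],[0,0,0,0,0,0,0.05],[0,0,0,0,0,0,0.05]]'; python3 -c "
from h import *
go(575.8,271,17.6,170.8)"
```

```text
clock: 24.9
position: [576.8, 272.0, 38.1]
ee_rot: [-0.648, 0.761, -0.0, 0.001]
contact_force: [0.2, 0.4, -2.3]
gripper_width: 58.4
grasp_force: 66.3
pos [576.8 272.   38.1] phi 170.8 tilt [ 0.002  0.001 -1.   ] w 0.0 dxyz tool [ 1.2  0.8 20.5] t 24.9 grip 58.4 66.3 F [ 0.2  0.4 -2.3] j6 -0.85
```

```bash
python3 -m pendant '[[0.001,0.001,0.008,0,0,0,0.05],[0,0,0.006,0,0,0,0.05],[0,0,0.003,0,0,0,0.05],[0,0,0.001,0,0,0,0.05],[0,0,0,0,0,0,0.05]]'; python3 -m pendant '[[0,0,0.001,0,0,0,0.05],[0,0,0.001,0,0,0,0.05],[0,0,0,0,0,0,0.05]]';  python3 -m pendant '[[0,0,0.001,0,0,0,0.05],[0,0,0,0,0,0,0.05]]'
```

```text
clock: 25.4
position: [574.6, 271.2, 18.8]
ee_rot: [-0.649, 0.761, -0.0, -0.0]
contact_force: [0.2, -0.4, -1.5]
gripper_width: 58.3
grasp_force: 66.4
clock: 25.7
position: [574.9, 271.3, 17.6]
ee_rot: [-0.649, 0.761, -0.0, 0.0]
contact_force: [-1.5, -0.3, 2.6]
gripper_width: 58.3
grasp_force: 66.8
clock: 25.9
position: [574.9, 271.3, 17.6]
ee_rot: [-0.649, 0.761, -0.0, 0.0]
contact_force: [-3.6, -1.1, 7.3]
gripper_width: 58.3
grasp_force: 67.4
```

```bash
python3 -m pendant '[[0,0,-0.001,0,0,0,0.062],[0,0,0,0,0,0,0.066],[0,0,0,0,0,0,0.075],[0,0,0,0,0,0,0.085],[0,0,0,0,0,0,0.085],[0,0,-0.01,0,0,0,0.085],[0,0,-0.04,0,0,0,0.085],[0,0,-0.05,0,0,0,0.085],[0,0,-0.05,0,0,0,0.085],[0,0,-0.05,0,0,0,0.085],[0,0,-0.02,0,0,0,0.085],[0,0,0,0,0,0,0.085]]';python3 -m pendant '[[0,0,0,0,0,0,0.085]]'
python3 - <<'E'
from h import *
go(461.5,-17,100,180)
d=snap('wrist','w9')
g=cv2.GaussianBlur(d['image'],(3,3),0).astype(int)
hsv=cv2.cvtColor(g.astype(np.uint8),cv2.COLOR_RGB2HSV)
m=((hsv[...,1]<60)&(hsv[...,2]>75)).astype(np.uint8)
n,l,st,ce=cv2.connectedComponentsWithStats(m)
print(proj(d,(575,271.5,30)))
for i in range(1,n):
    if 20<st[i,4]<20000: 
        r=cv2.minAreaRect(np.argwhere(l==i)[:,::-1].astype(np.float32)); print(st[i].tolist(),np.round(r[0],1),np.round(r[1],1),round(r[2],1),atz(d,*r[0],30 if st[i,4]>1000 else 50))
E
```

```text
clock: 27.1
position: [576.3, 272.1, 243.0]
ee_rot: [-0.649, 0.761, -0.001, 0.005]
contact_force: [0.2, -0.2, -0.1]
gripper_width: 84.8
grasp_force: 0.0
clock: 27.2
position: [574.3, 271.0, 237.5]
ee_rot: [-0.648, 0.761, 0.0, 0.0]
contact_force: [0.1, -0.7, -0.3]
gripper_width: 84.9
grasp_force: 0.0
pos [574.3 271.  237.5] phi 170.8 tilt [ 0.     0.001 -1.   ] w -9.2 dxyz tool [288.  112.8 137.5] t 27.2 grip 84.9 0.0 F [ 0.1 -0.7 -0.3] j6 -0.85
[249.7 167.9]
[225, 0, 44, 24, 57] [246.5  11.5] [23. 43.] 90.0 [551.3 103.2  50. ]
[406, 0, 106, 330, 19664] [458.5 164.5] [329. 105.] 90.0 [310.5 309.6  30. ]
[309, 109, 58, 57, 2111] [335.5 134.6] [56.9 56.1] 5.2 [463.1 246.9  30. ]
[225, 131, 50, 72, 3466] [249.5 166.5] [71. 49.] 90.0 [574.9 269.7  30. ]
[314, 151, 12, 11, 100] [319.5 156. ] [11. 10.] 0.0 [489.6 266.5  50. ]
[313, 167, 11, 11, 96] [318. 172.] [10. 10.] 90.0 [493.2 285.7  50. ]
[330, 167, 12, 12, 114] [335.5 172.5] [11. 11.] 90.0 [472.3 289.7  50. ]
[347, 167, 14, 16, 132] [353.  173.8] [12.4 15.1] 6.3 [451.3 294.8  50. ]
[312, 184, 11, 11, 97] [317. 189.] [10. 10.] 90.0 [496.4 306.9  50. ]
[329, 184, 11, 11, 100] [334. 189.] [10. 10.] 90.0 [475.6 310.3  50. ]
[346, 184, 13, 16, 122] [351.3 190.7] [11.5 15.1] 7.6 [454.6 315.9  50. ]
[344, 199, 12, 17, 113] [349.3 206.7] [11.4 15.4] 7.1 [458.3 336.5  50. ]
[327, 200, 11, 10, 91] [332.  204.5] [ 9. 10.] 90.0 [479.6 330.1  50. ]
[301, 205, 36, 21, 335] [317.8 219.6] [35.5 18.6] 19.0 [499.2 347.6  50. ]
[343, 215, 11, 11, 100] [348. 220.] [10. 10.] 90.0 [461.1 354.3  50. ]
[203, 259, 50, 44, 1041] [228.  280.5] [37.6 44.8] 77.0 [632.4 430.5  30. ]
[161, 288, 186, 44, 3974] [255.2 319.5] [ 41.4 184.9] 82.2 [603.9 504.   30. ]
[65, 341, 48, 43, 1496] [ 86.3 365.9] [44.1 44.7] 77.0 [885.9 549.5  30. ]
[388, 341, 56, 43, 1590] [415.5 362. ] [42. 55.] 90.0 [363.1 625.6  30. ]
```

```bash
python3 -m pendant '[[0.02,0.004,0,0,0,0,0.085],[0.035,0.008,0,0,0,0,0.085],[0.04,0.009,0,0,0,0,0.085],[0.04,0.009,0,0,0,0,0.085],[0.04,0.009,0,0,0,0,0.085],[0.04,0.009,0,0,0,0,0.085],[0.04,0.009,0,0,0,0,0.085],[0.031,0.006,0,0,0,0,0.085],[0.015,0.003,0.01,0,0,0,0.085],[0,0,0.015,0,0,-8,0.085],[0,0,0.01,0,0,0,0.085],[0,0,0,0,0,0,0.085]]';python3 -m pendant '[[0,0,0,0,0,0,0.085],[0,0,0,0,0,0,0.085]]'
python3 - <<'E'
from h import *
d=snap('wrist','w10')
hsv=cv2.cvtColor(cv2.GaussianBlur(d['image'],(3,3),0),cv2.COLOR_RGB2HSV)
m=((hsv[...,1]<60)&(hsv[...,2]>75)).astype(np.uint8)
n,l,st,ce=cv2.connectedComponentsWithStats(m)
print(proj(d,(461.5,-16,24)))
for i in range(1,n):
    if 400<st[i,4]<20000 and st[i,1]<260: 
        q=np.argwhere(l==i)[:,::-1].astype(np.float32);r=cv2.minAreaRect(q);b=cv2.boxPoints(r); print(st[i].tolist(),np.round(r[0],1),np.round(r[1],1),round(r[2],1),[atz(d,*p,24)[:2].tolist() for p in b],atz(d,*r[0],24))
go(461.5,-16,20,178.8)
E
```

```text
clock: 28.45
position: [460.4, -15.6, 199.4]
ee_rot: [-0.699, 0.715, 0.001, -0.002]
contact_force: [-0.4, -0.6, -0.2]
gripper_width: 85.1
grasp_force: 0.0
clock: 28.65
position: [462.2, -15.1, 202.1]
ee_rot: [-0.7, 0.714, -0.0, 0.0]
contact_force: [0.4, 0.7, -0.3]
gripper_width: 84.7
grasp_force: 0.0
[250.9 171.8]
[232, 145, 40, 54, 2045] [251.5 171.5] [53. 39.] 90.0 [[482.6, -47.8], [437.8, -46.9], [437.7, 16.9], [485.0, 16.0]] [460.8 -16.3  24. ]
[0, 193, 29, 126, 1905] [ 14.  255.5] [125.  28.] 90.0 [[764.6, 4.2], [730.8, 4.9], [774.4, 184.9], [813.3, 184.2]] [769.2  88.3  24. ]
[177, 224, 30, 27, 456] [191.2 237.3] [20.5 22.6] 45.0 [[557.8, 67.7], [535.9, 46.3], [519.1, 66.3], [541.1, 88.4]] [538.5  67.   24. ]
pos [462.2 -15.1 202.3] phi 178.9 tilt [ 0.001  0.    -1.   ] w 0.1 dxyz tool [  0.9   0.7 182.3] t 28.7 grip 85.4 0.0 F [-0.3 -0.4  0.1] j6 -0.34
```

```bash
python3 -m pendant '[[-0.0003,0.001,0.02,0,0,0,0.085],[0,0,0.035,0,0,0,0.085],[0,0,0.04,0,0,0,0.085],[0,0,0.04,0,0,0,0.085],[0,0,0.025,0,0,0,0.085],[0,0,0.01,0,0,0,0.085],[0,0,0.005,0,0,0,0.085],[0,0,0,0,0,0,0.085],[0,0,0,0,0,0,0.085]]'
python3 - <<'E'
from h import *
go(461,-14.5,15,178.8)
d=load('w9')
print('large near edge y',atz(d,249.5,202.5,30),'x edges',atz(d,225,180,30),atz(d,274,180,30)); d=load('w10'); print('small near edge',atz(d,251.5,198.5,24),atz(d,232,190,24),atz(d,271.5,190,24))
E
```

```text
clock: 29.6
position: [461.8, -14.9, 28.2]
ee_rot: [-0.7, 0.714, -0.001, 0.001]
contact_force: [0.3, 0.5, 0.5]
gripper_width: 85.0
grasp_force: 0.0
pos [461.8 -14.9  28.2] phi 178.9 tilt [ 0.003  0.001 -1.   ] w 0.1 dxyz tool [-0.4  0.8 13.2] t 29.6 grip 85.0 0.0 F [0.3 0.5 0.5] j6 -0.34
large near edge y [582.7 317.7  30. ] x edges [609.2 282.2  30. ] [546.3 292.3  30. ]
small near edge [461.4  17.1  24. ] [484.6   5.9  24. ] [437.1   6.8  24. ]
```

```bash
python3 -m pendant '[[-0.001,0.001,0.006,0,0,0,0.085],[0,0,0.004,0,0,0,0.085],[0,0,0.002,0,0,0,0.085],[0,0,0,0,0,0,0.03],[0,0,0,0,0,0,0.03],[0,0,0,0,0,0,0.03],[0,0,0,0,0,0,0.03],[0,0,0,0,0,0,0.03],[0,0,0,0,0,0,0.03],[0,0,0,0,0,0,0.03],[0,0,0,0,0,0,0.03],[0,0,0,0,0,0,0.03]]'; python3 -c "
from h import *
go(575.2,272.2,100,170.8)"
```

```text
clock: 30.8
position: [460.0, -14.2, 15.5]
ee_rot: [-0.7, 0.714, -0.0, 0.0]
contact_force: [-1.3, -0.4, 5.5]
gripper_width: 42.2
grasp_force: 61.3
pos [460.  -14.2  15.5] phi 178.9 tilt [ 0.001  0.    -1.   ] w 8.1 dxyz tool [-301.1  -67.9  -84.5] t 30.8 grip 42.2 61.3 F [-1.3 -0.4  5.5] j6 -0.34
```

```bash
python3 -m pendant '[[0,0,-0.02,0,0,0,0.03],[0,0,-0.04,0,0,0,0.03],[0,0,-0.04,0,0,0,0.03],[0,0,-0.02,0,0,8.1,0.03],[0,0,0,0,0,0,0.03]]'; python3 -m pendant '[[-0.02,-0.005,0,0,0,0,0.03],[-0.035,-0.008,0,0,0,0,0.03],[-0.04,-0.009,0,0,0,0,0.03],[-0.04,-0.009,0,0,0,0,0.03],[-0.04,-0.009,0,0,0,0,0.03],[-0.04,-0.009,0,0,0,0,0.03],[-0.04,-0.009,0,0,0,0,0.03],[-0.03,-0.006,0,0,0,0,0.03],[-0.016,-0.004,0,0,0,0,0.03],[0,0,0,0,0,0,0.03],[0,0,0,0,0,0,0.03],[0,0,0,0,0,0,0.03]]'
python3 - <<'E'
from h import *
go(575.2,272.2,46,170.8)
d=snap('wrist','w11');st=arm.read_state()
hsv=cv2.cvtColor(cv2.GaussianBlur(d['image'],(3,3),0),cv2.COLOR_RGB2HSV)
p=st['position'];M=R.from_quat(st['ee_rot']).as_matrix()
for c in (-22,22): print('expect tool corner',proj(d,p+M@[30,c,-8.5]),proj(d,p+M@[-30,c,-8.5]))
cv2.imwrite('pics/w11L.png',cv2.convertScaleAbs(cv2.resize(d['image'][:,:,::-1].copy(),(800,600)),alpha=1.4))
for r in range(100,260,8): print(r,hsv[r,220:285:8,1].tolist(),hsv[r,220:285:8,2].tolist())
E
```

```text
clock: 31.3
position: [461.6, -13.7, 137.9]
ee_rot: [-0.647, 0.762, -0.002, 0.003]
contact_force: [0.3, 0.2, -1.1]
gripper_width: 42.4
grasp_force: 61.2
clock: 32.5
position: [574.3, 270.8, 133.8]
ee_rot: [-0.648, 0.762, 0.0, -0.001]
contact_force: [-0.1, -0.9, -0.4]
gripper_width: 42.2
grasp_force: 61.1
pos [574.3 270.8 133.8] phi 170.7 tilt [-0.002 -0.001 -1.   ] w -0.1 dxyz tool [-1.5 -0.6 87.8] t 32.5 grip 42.2 61.1 F [-0.1 -0.9 -0.4] j6 -0.86
expect tool corner [206.3 193.9] [210.9 296.9]
expect tool corner [294.7 193.9] [289.7 296.9]
100 [62, 63, 61, 59, 61, 70, 73, 72, 72] [190, 190, 191, 190, 192, 146, 140, 139, 138]
108 [62, 63, 60, 64, 74, 72, 71, 73, 77] [190, 191, 190, 174, 141, 139, 140, 140, 122]
116 [61, 60, 64, 73, 73, 72, 73, 73, 79] [191, 190, 176, 139, 140, 139, 139, 136, 120]
124 [61, 61, 72, 72, 73, 72, 70, 76, 76] [191, 192, 139, 139, 139, 138, 138, 118, 117]
132 [63, 70, 68, 72, 70, 68, 72, 73, 76] [191, 153, 138, 139, 138, 138, 138, 118, 118]
140 [46, 36, 28, 30, 28, 21, 16, 11, 75] [111, 112, 99, 103, 101, 99, 94, 91, 116]
148 [5, 12, 12, 14, 12, 15, 14, 16, 
[... 464 characters left out ...]
 79]
196 [14, 16, 16, 18, 18, 18, 18, 18, 18] [144, 143, 143, 143, 141, 141, 141, 140, 139]
204 [13, 16, 16, 17, 19, 17, 17, 17, 16] [134, 146, 145, 146, 147, 146, 146, 147, 145]
212 [14, 17, 16, 19, 18, 19, 17, 19, 17] [125, 138, 146, 146, 145, 134, 134, 134, 134]
220 [14, 14, 17, 16, 15, 17, 18, 19, 19] [125, 125, 122, 127, 132, 133, 129, 133, 133]
228 [14, 11, 14, 14, 14, 14, 17, 18, 19] [125, 112, 110, 108, 107, 107, 108, 130, 110]
236 [14, 12, 14, 12, 17, 17, 17, 19, 21] [111, 107, 107, 107, 108, 108, 108, 110, 110]
244 [16, 14, 14, 17, 14, 14, 12, 18, 21] [110, 106, 106, 106, 108, 106, 106, 111, 110]
252 [16, 14, 15, 17, 14, 14, 14, 21, 19] [110, 109, 105, 105, 107, 108, 107, 111, 110]
```

```bash
python3 - <<'E'
from h import *
d=load('w11');g=d['image'][:,245:255].mean((1,2));print([(r,int(g[r])) for r in list(range(136,148))+list(range(184,197))])
for v in (143,144,145): print(v,atz(d,250,v,30))
row=cv2.cvtColor(d['image'],cv2.COLOR_RGB2HSV)[150:160,:,1].mean(0); e=np.where(row<40)[0]; print('row155 whites',e[(e>180)&(e<300)][[0,-1]]); 
e=e[(e>180)&(e<300)];print(atz(d,e[0]-.5,155,30),atz(d,e[-1]+.5,155,30))
st=arm.read_state();M=R.from_quat(st['ee_rot']).as_matrix()
for v in (192,193,194): print(v,(M.T@(atz(d,250,v,st['position'][2]+8.5)-st['position'])).round(1))
E
```

```text
[(136, 119), (137, 119), (138, 118), (139, 109), (140, 91), (141, 85), (142, 100), (143, 122), (144, 139), (145, 145), (146, 144), (147, 144), (184, 90), (185, 89), (186, 91), (187, 81), (188, 74), (189, 88), (190, 91), (191, 91), (192, 94), (193, 110), (194, 126), (195, 133), (196, 136)]
143 [567.6 228.5  30. ]
144 [567.7 229.3  30. ]
145 [567.9 230.2  30. ]
row155 whites [215 282]
[600.4 233.8  30. ] [540.7 243.6  30. ]
192 [31.  -0.2 -8.5]
193 [30.5 -0.2 -8.5]
194 [29.9 -0.3 -8.5]
```

```bash
python3 -m pendant '[[-0.0025,-0.0006,0.02,0,0,0,0.03],[0,0,0.03,0,0,0,0.03],[0,0,0.02,0,0,0,0.03],[0,0,0.01,0,0,0,0.03],[0,0,0,0,0,0,0.03],[0,0,0,0,0,0,0.03],[0,0,0,0,0,0,0.03]]'; python3 -c "
from h import *
go(575.3,273.2,46,170.8)"
```

```text
clock: 33.25
position: [577.0, 274.8, 56.5]
ee_rot: [-0.648, 0.762, -0.0, 0.001]
contact_force: [-0.3, -0.1, -0.8]
gripper_width: 42.1
grasp_force: 61.1
pos [577.  274.8  56.5] phi 170.8 tilt [ 0.002  0.002 -1.   ] w -0.0 dxyz tool [ 1.8  1.4 10.5] t 33.25 grip 42.1 61.1 F [-0.3 -0.1 -0.8] j6 -0.86
```

```bash
python3 -m pendant '[[0.001,0.001,0.004,0,0,0,0.03],[0,0,0.003,0,0,0,0.03],[0,0,0,0,0,0,0.03],[0,0,0,0,0,0,0.03]]'; python3 -m pendant '[[0,0,0,0,0,0,0.03]]';python3 -c "
from h import *
go(575.3,273.2,46,170.8)"
```

```text
clock: 33.65
position: [575.0, 273.5, 47.9]
ee_rot: [-0.648, 0.762, -0.0, -0.0]
contact_force: [-0.5, -0.6, -0.5]
gripper_width: 42.1
grasp_force: 61.1
clock: 33.75
position: [575.1, 273.6, 48.0]
ee_rot: [-0.648, 0.762, -0.0, 0.0]
contact_force: [0.2, 1.2, -0.6]
gripper_width: 42.3
grasp_force: 61.1
pos [575.1 273.6  48. ] phi 170.8 tilt [ 0.  0. -1.] w -0.0 dxyz tool [ 0.3 -0.3  2. ] t 33.75 grip 42.3 61.1 F [ 0.2  1.2 -0.6] j6 -0.86
```

```bash
python3 -m pendant '[[0,0,0.001,0,0,0,0.03],[0,0,0.001,0,0,0,0.03],[0,0,0,0,0,0,0.03]]'; python3 -m pendant '[[0,0,0.001,0,0,0,0.03],[0,0,0,0,0,0,0.03]]'
```

```text
clock: 34.05
position: [574.9, 273.4, 45.7]
ee_rot: [-0.648, 0.762, 0.0, -0.0]
contact_force: [-0.1, 0.9, -1.4]
gripper_width: 42.3
grasp_force: 61.1
clock: 34.25
position: [575.0, 273.5, 45.6]
ee_rot: [-0.648, 0.762, -0.0, 0.0]
contact_force: [-1.5, 0.1, 2.5]
gripper_width: 41.8
grasp_force: 61.6
```

```bash
python3 -m pendant '[[0,0,0,0,0,0,0.046],[0,0,0,0,0,0,0.05],[0,0,0,0,0,0,0.06],[0,0,0,0,0,0,0.075],[0,0,0,0,0,0,0.085],[0,0,0,0,0,0,0.085],[0,0,-0.01,0,0,0,0.085],[0,0,-0.04,0,0,0,0.085],[0,0,-0.05,0,0,0,0.085],[0,0,-0.05,0,0,0,0.085],[0,0,-0.05,0,0,0,0.085],[0,0,0,0,0,0,0.085]]'; python3 -m pendant '[[0,0,0,0,0,0,0.085],[0,0,0,0,0,0,0.085]]'
python3 -c "
from h import *
snap('wrist','w12');go(574,273,245,171)"
python3 -m pendant '[[0,0.02,-0.02,0,0,0,0.085],[0,0.04,-0.02,0,0,0,0.085],[0,0.04,-0.02,0,0,0,0.085],[0,0.04,0,0,0,0,0.085],[0,0.02,0,0,0,0,0.085],[0,0,0,0,0,0,0.085],[0,0,0,0,0,0,0.085]]'
python3 - <<'E'
from h import *
snap('top','t12');snap('side','s12')
z=lambda f,a,b,c,e,w,h:cv2.resize(cv2.imread(f'pics/{f}.png')[a:b,c:e],(w,h),interpolation=cv2.INTER_CUBIC)
r1=np.hstack([z('w12',60,270,150,430,400,300),z('s12',140,305,170,390,400,300)])
r2=z('t12',112,232,95,355,650,300);r2=np.hstack([r2,np.zeros((300,150,3),np.uint8)])
cv2.imwrite('pics/fin.png',cv2.convertScaleAbs(np.vstack([r1,r2]),alpha=1.4))
E
```

```text
clock: 35.45
position: [578.6, 275.2, 255.6]
ee_rot: [-0.648, 0.761, -0.002, 0.009]
contact_force: [0.7, -0.3, -0.3]
gripper_width: 85.1
grasp_force: 0.0
clock: 35.65
position: [574.2, 273.1, 244.0]
ee_rot: [-0.648, 0.762, 0.0, -0.001]
contact_force: [-1.4, -0.3, 0.2]
gripper_width: 84.7
grasp_force: 0.0
pos [574.2 273.  243.4] phi 170.7 tilt [-0.003 -0.002 -1.   ] w -0.3 dxyz tool [ 0.   0.2 -1.6] t 35.7 grip 85.0 0.0 F [ 0.9  0.7 -0.5] j6 -0.86
clock: 36.4
position: [416.9, 299.2, 304.1]
ee_rot: [-0.648, 0.762, -0.0, -0.001]
contact_force: [1.6, 0.3, -0.7]
gripper_width: 84.9
grasp_force: 0.0
```

View pics/fin.png

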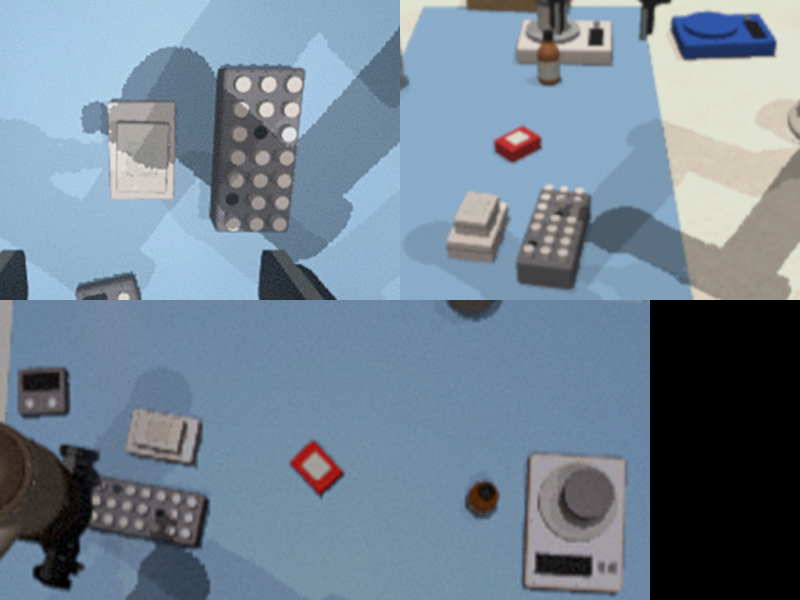

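The montage shows both boxes stacked behind the rack, the bottle left of the balance and the pot on the pan. The timer and red box have not moved. Now a numerical check.

```bash
python3 - <<'E'
from h import *
T=load('t12');W=load('w12')
t=lambda u,v,z:atz(T,95+(u+.5)/2.5-.5,112+(v-300+.5)/2.5-.5,z)[:2]
w=lambda u,v,z:atz(W,150+(u+.5)*.7-.5,60+(v+.5)*.7-.5,z)[:2]
print('pot',t(588,495,118),'cap',t(486,491,100),'bal corners',[t(*p,36).tolist() for p in((528,454),(626,457),(621,591),(524,588))])
print('W large',np.mean([w(*p,30) for p in((108,101),(175,101),(174,199),(110,199))],0),'small',np.mean([w(*p,54) for p in((115,122),(167,122),(167,192),(118,192))],0),'rack mid cap',w(261,158,50),'ends',w(269,85,50),w(257,224,50))
print('T large',np.mean([t(*p,30) for p in((131,408),(200,419),(194,463),(126,450))],0),'small',np.mean([t(*p,54) for p in((137,411),(186,418),(182,455),(133,448))],0))
o=load('top0');a=cv2.absdiff(o['image'],T['image']).max(2)
for n,p in (('timer',(630,430,18)),('spray',(790,-145,150)),('carton',(580,-530,70))):
    u,v=proj(T,p).astype(int);print(n,u,v,(a[v-20:v+20,u-16:u+16]>40).sum())
E
```

```text
pot [ 489.8 -284.5] cap [ 495.3 -157.6] bal corners [[556.6, -219.5], [555.1, -350.7], [375.8, -342.2], [377.6, -214.3]]
W large [575.05 271.95] small [575.15 272.65] rack mid cap [473.3 290.2] ends [462. 230.] [481.8 350.8]
T large [573.875 267.775] small [571.575 267.775]
timer 112 149 53
spray 287 93 0
carton 401 166 0
```

```bash
python3 -c "
from h import *
print(arm.job_done())"
```

```text
the job is handed in; nothing more can be done
None
```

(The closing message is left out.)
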